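Open the touch-latch spice cupboard

ROBOT

A 6-joint arm with a two-finger parallel gripper is mounted at the origin on a cart in front of the work surface, level with it; the furniture and walls round the work are solid. World frame = base frame: x ahead of the robot, y to its left, z up, the work surface at z = 0. Lengths are in m, angles in rad, forces in N, time in s.
With the tool pointing down it reaches from about 0.375 to 0.9 m from the base axis. Payload 3.1 kg.
Tool frame: the origin (TCP) lies at the very end of the fingers, on their centre line; the grasp point (between the pads) lies 19 mm behind it; z points along the fingers, y is the line along which they close (so a half turn about z gives the same grasp; the last joint's range is limited). The gripper opens to 87 mm and grips with 3 to 60 N. Pads are 19 mm wide; open, the fingers measure 117 mm over their backs; the gripper's body (75 mm by 190 mm) begins 51 mm behind the grasp point.
Start: joints at [-1.444, 0.527, 1.433, -0, 1.181, -0.178], TCP at [0.188, -0.596, 0.223] pointing down, gripper open.
Joint ranges: [-3.08, 3.08], [-0.75, 2.2], [0.22, 2.44], [-1.43, 4.57], [0, 2.65], [-2.85, 2.85]. Speed limits (rad/s): [2.79, 2.79, 3.14, 3.14, 3.14, 3.14].

INTERFACE

Orientations are given as a 3x3 rotation matrix whose columns are the frame's x, y, z axes.
In Python, from workcell import arm, camera gives the robot as it stands.
- The arm moves only by the shell command python3 -m pendant 'ROWS' [FORCE]. ROWS is text: rows parted by semicolons, each of 7 numbers parted by spaces: the finger opening in cm, from 0 to 8.7, then the shift along the tool's x, y, z in cm, then the turn, a rotation vector about the tool's x, y, z in degrees. A call has 1 to 20 rows; each row shifts and turns the commanded pose from where the row before left it, along the tool's axes as they then stand; what a row does not reach is not made up. A row lasts 1/8 s, in which the tool goes at most 62.5 mm and 10.7 degrees, less where a joint would pass 70% of its speed; a pose out of reach is approached as far as the arm can. A call with a gripper value outside its range is refused whole. The fingers move at their own pace and stop on an object; FORCE is the grip in N (left out, the last holds). Time passes only in rows, so rows that do not move let the fingers close. It gives the time, the measured TCP pose, the force, the opening and the grip force at its end, in the units of the state.
- arm.get_state(): the state, without advancing time (a new reading comes with each control period).
- camera(name): name is "scene" or "top"; returns a dict with "color" (480x640x3 uint8, blue, green, red), "fx", "fy", "cx", "cy" (pixels), "k1" (the pictures are not rectified: a ray, as slopes to the right and down, at radius r is drawn at 1 + k1 r^2 times it, then the intrinsics apply), "eye" and "rotation" of the camera in the world. Camera axes: x right, y up, looking along -z (the intrinsics and any distortion apply to the point x, -y, -z); pixel columns grow to the right and rows downward; lengths in m; the calibration is good to about 2 mm. A picture is of the moment at which its call begins. There is no depth.
- arm.finish_job(): hands the job in; it is judged then, once.
The state is a dict: "time_s": time; "joint_positions": joint angles; "dq": joint speeds; "joint_efforts": joint torques, N m; "tcp_pos": TCP position; "tool_rot": TCP orientation; "wrist_force": force on the tool from outside, world axes, zero at the start; "moment": the same for the moment, N m; "grip_width": opening from 0.0 (shut) to 1.0 (fully open); "grip_force": force on a finger pad.
Only numpy, scipy, OpenCV 4.12 (cv2) and the standard library are available. Lean on these libraries where they do the work, as an engineer would, in place of code of your own. Each camera call takes 0.05 s, during which the arm holds its last target. There are 200 camera calls.

TASK

Open the taller of the two small cupboards on the worktop so the spices in it can be reached: press its handleless door inward near the free edge, let the push catch spring it ajar, then push the door wide open, nearly square to the cupboard or further, with a finger behind its edge. Only push the door, do not grip or force it; leave the lower cupboard shut and everything else standing where it is.

Things in the scene. Friction and masses are not known exactly. Their poses are not given: they have to be found in the camera images.
- tall_cupboard: The taller of two alike cream cupboards fixed on the worktop: 140 deep x 200 wide x 240 mm high, walls 12 mm, one plain handleless door hinged at its left (seen from the front), two spice jars fixed inside. Origin: centre of the underside; x to its back, y to its left, z up. Its front plane, with which the shut door is flush, is at x = -70 mm.
- low_cupboard: The lower cupboard, to stay shut: like the taller, but 170 mm high and hinged at its right (y = -86 mm). Origin: centre of the underside; x to its back, y to its left; front plane at x = -70 mm. Its door has the same push catch.
- tall_door (a joint): Angle of the taller cupboard's door, rad: 0 shut, to -0.05 pressed in, about 0.48 sprung ajar, 1.57 square to the front, stop at 1.75. Slab 172 mm wide, 12 mm thick, z 14 to 240 mm, set between the side walls; the top panel begins 24 mm behind the front plane; upright hinge at the left (y = +86 mm). Swings to the front with slight friction and stays where it is left.
- tall_catch (a joint): Plunger of the taller cupboard's catch, low behind the door's middle, m: 0 latched, -0.004 at the trip point, 0.043 released. Once tripped it drives the door ajar within about 1 s as the finger backs off; it does not latch again. Then about 50 mm are free between the front plane and the door's back near its free edge, open from above.
- low_door (a joint): Angle of the lower cupboard's door, rad: 0 shut, growing as it opens.
- low_catch (a joint): Travel of the lower cupboard's catch plunger, m: 0 latched, 0.043 released.
- tall_press (a point): A good spot to press, inward: on the door's outer face, 140 mm from the hinge, 32 mm from the free edge, 30 mm below the door's top; moves with the door. The door yields at about 5 N; the catch has tripped after about 5 mm; the door comes up hard at 7 to 8 mm.
- tall_hinge (a point): On the hinge axis of the taller cupboard's door (upright), in its front plane, at the height of the cupboard's top.
- mug_green: green and white mug, 86 x 121 x 99 mm, standing loose in front of the lower cupboard; origin centre of underside
- tin_small: plain ribbed tin, 66 mm across, 86 mm high, loose in front of the lower cupboard; origin centre of underside
- shot_glass: small glass, 49 mm across, 61 mm high, loose on top of the lower cupboard; origin centre of underside
- teaspoon: steel teaspoon, 132 x 26 x 9 mm, lying loose on the worktop between and in front of the cupboards; origin centre of underside

How it is judged:
On the way, in this order (a step that is already met when the one before it is completed fails the run):
1. the taller cupboard's door is pressed inward (value of joint tall_door below -0.015 rad).
2. its catch has released and the door stands ajar (value of joint tall_catch above 0.03 m and value of joint tall_door above 0.25 rad), for 0.2 s.
At the end, for the whole second after the job is handed in: The taller cupboard's door stands open at least 1.2 rad (70 degrees) and still (under 0.1 rad/s), its catch out over 30 mm; the lower door is under 0.05 rad and its catch latched; mug, tin, glass and spoon are within 40 mm of their start (value of joint tall_door above 1.2 rad and velocity of joint tall_door between -0.1 and 0.1 rad/s and value of joint tall_catch above 0.03 m and value of joint low_door below 0.05 rad and value of joint low_catch below 0.005 m and distance of each of mug_green, tin_small, shot_glass, teaspoon from where it was at the start of the episode below 0.04 m); the robot touches nothing.
It fails at once if the lower cupboard's catch is released or its door opens (value of joint low_catch above 0.01 m or value of joint low_door above 0.05 rad).
It fails at once if the taller cupboard's door is forced with more than 60 N (contact force between the fingers and tall_cupboard above 60 N).
It fails at once if the taller cupboard's door is gripped (fingers press on both its faces at once) (contact force between the fingers and tall_door_c0 above 8 N and contact force between the fingers and tall_door_c1 above 8 N).
It fails at once if one of the other things is lifted, carried or knocked more than 40 mm away (distance of any of mug_green, tin_small, shot_glass, teaspoon from where it was at the start of the episode above 0.04 m).
It also fails if it takes over 51 s, if anything falls off the work surface, if the arm or the gripper's body presses on something with over 40 N, if the wrist force passes 120 N, or if a joint passes its speed limit or range.

## Working session

There is one attempt and no reset: what is moved stays moved. The work goes in short steps, Python scripts to look and compute and a shell command to move; the robot and the scene stay as the last step left them, time stands still between calls to the robot, and variables do not carry over. Pictures are saved under pics/ and viewed, at most 10 in all, crops included, and the job is handed in when it is done.

```bash
mkdir -p pics
cat > h.py <<'E'
import numpy as np, cv2
from workcell import arm, camera
def ray(c,u,v):
    d=np.array([(u-c['cx'])/c['fx'],(v-c['cy'])/c['fy']]);s=d.copy()
    for _ in range(20): s=d/(1+c['k1']*(s@s))
    w=np.array(c['rotation'])@np.array([s[0],-s[1],-1.]);return np.array(c['eye']),w/np.linalg.norm(w)
def onz(c,u,v,z):
    e,w=ray(c,u,v);return e+w*(z-e[2])/w[2]
def proj(c,p):
    q=np.array(c['rotation']).T@(np.array(p)-c['eye']);s=np.array([q[0],-q[1]])/-q[2]
    s=s*(1+c['k1']*(s@s));return s*[c['fx'],c['fy']]+[c['cx'],c['cy']]
E
python3 - <<'E'
from h import *
for n in('scene','top'):
    c=camera(n);cv2.imwrite(f'pics/{n}0.png',c['color']);print(n,c['eye'],c['fx'],c['k1'],np.round(c['rotation'],3).tolist())
s=arm.get_state();print(s['time_s'],np.round(s['tool_rot'],3),s['grip_width'])
E
```

```text
scene [ 0.32414818 -0.62498137  0.73105875] 437.35078034183044 0.01431791618607093 [[0.937, 0.234, -0.258], [-0.348, 0.616, -0.706], [-0.007, 0.752, 0.659]]
top [0.35259587 0.02117534 1.08145909] 457.9289631931291 -0.0980532231437514 [[-0.054, 0.976, -0.209], [-0.999, -0.054, 0.006], [-0.005, 0.209, 0.978]]
0.1 [[ 0.954  0.3   -0.   ]
 [ 0.3   -0.954  0.002]
 [ 0.    -0.002 -1.   ]] 1.0025972379797814
```

View pics/scene0.png

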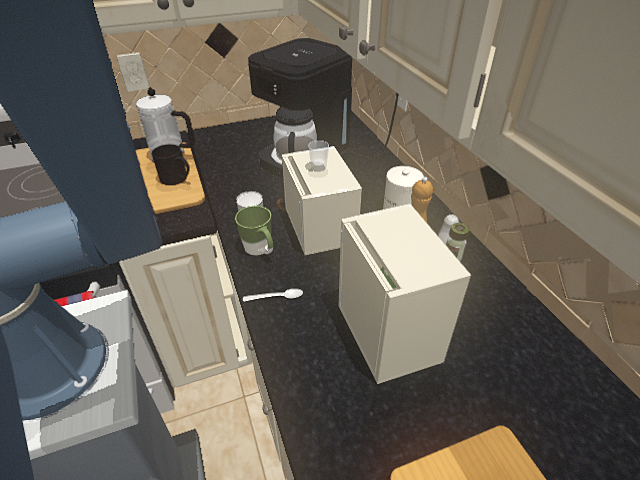

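View pics/top0.png

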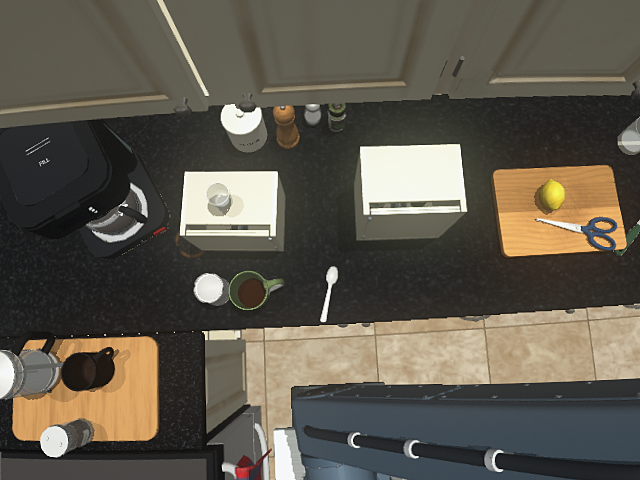

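The scene view shows the tall cupboard at about (405,290), with its front facing the robot. The top view shows its top face spanning about (360,146)–(466,212), the low cupboard at about (230,210), and the mug, tin and spoon in front of it. I'll enlarge the tall one for its corners.

Run:
```python
from h import *
a=cv2.imread('pics/top0.png')[130:255,345:480];b=cv2.imread('pics/scene0.png')[195:315,330:480]
r=lambda i:cv2.resize(i,None,fx=4,fy=4,interpolation=cv2.INTER_CUBIC)
cv2.imwrite('pics/ztop.png',r(a));cv2.imwrite('pics/zsc.png',r(b))
c=camera('top')
for u,v in[(360,146),(461,144),(467,209),(370,214)]:print(onz(c,u,v,.24).round(3))
```

```text
[ 0.716 -0.059  0.24 ]
[ 0.711 -0.261  0.24 ]
[ 0.576 -0.256  0.24 ]
[ 0.577 -0.068  0.24 ]
```

View pics/ztop.png

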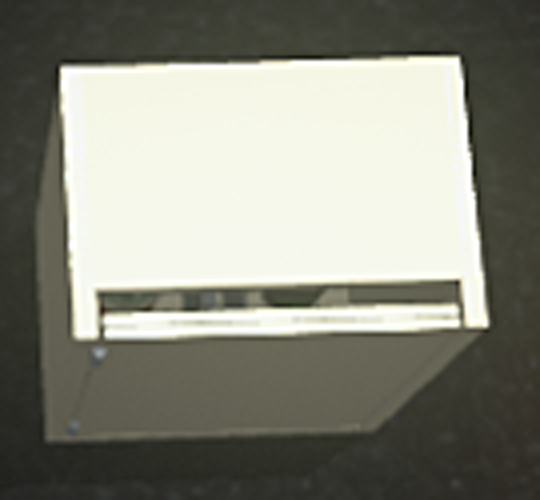

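View pics/zsc.png

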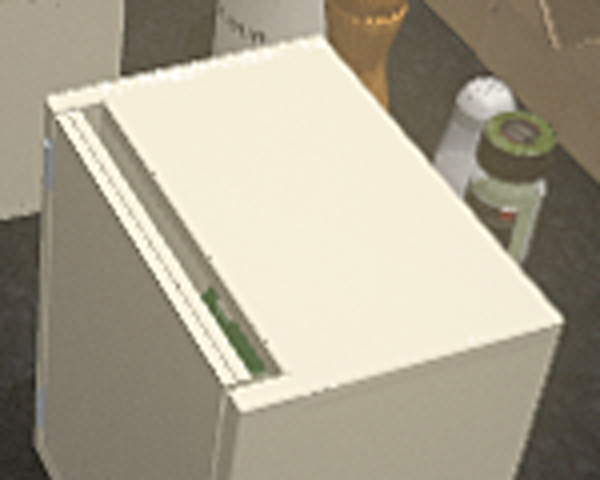

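The zooms give the top-face corners, in crop pixels at 4x. Top view: (61,66), (461,57), (488,327), (77,340). Scene view: back-left (322,37), back-right (562,322), front-right (237,410), front-left (48,103). The hinge pins are on the left, at about (98,353).

Run:
```python
from h import *
t,s=camera('top'),camera('scene')
k=lambda a,o:np.array(a)/4-.375+o
T=[(61,66),(461,57),(488,327),(77,340)];S=[(322,37),(562,322),(237,410),(48,103)]
P=[]
for a,b in zip(T,S):
    p,q=onz(t,*k(a,(345,130)),.24),onz(s,*k(b,(330,195)),.24);P.append((p+q)/2);print(p.round(4),q.round(4))
P=np.array(P);d=lambda i,j:np.linalg.norm(P[i]-P[j]).round(4)
print('w',d(0,1),d(2,3),'d',d(1,2),d(0,3))
m=np.array([(70,100),(70,-100),(-70,-100),(-70,100)])/1e3
A=P[:,:2]-P[:,:2].mean(0)
yaw=np.arctan2((m[:,0]*A[:,1]-m[:,1]*A[:,0]).sum(),(m*A).sum());R=np.array([[np.cos(yaw),-np.sin(yaw)],[np.sin(yaw),np.cos(yaw)]])
o=P[:,:2].mean(0);print('o',o,'yaw',np.degrees(yaw))
W=lambda x,y:(o+R@[x,y]).round(4)
print('hinge',W(-.07,.086),'press',W(-.07,-.054),'free',W(-.07,-.086))
st=arm.get_state();print(st['tcp_pos'],st['joint_positions'])
for n,uvz in dict(spoon=(332,270,.005),spoon2=(324,320,.005),mug=(250,272,.099)).items():print(n,onz(t,*uvz).round(3))
```

```text
[ 0.716 -0.059  0.24 ] [ 0.7143 -0.0605  0.24  ]
[ 0.7112 -0.2586  0.24  ] [ 0.7089 -0.258   0.24  ]
[ 0.5718 -0.2546  0.24  ] [ 0.5699 -0.254   0.24  ]
[ 0.576  -0.0567  0.24  ] [ 0.5749 -0.0605  0.24  ]
w 0.1986 0.1958 d 0.1392 0.1398
o [ 0.64286644 -0.15774138] yaw -1.2888706965166956
hinge [ 0.5748 -0.0702] press [ 0.5717 -0.2102] free [ 0.5709 -0.2421]
[ 0.18754861 -0.59583532  0.22207447] [-1.44449031e+00  5.27994699e-01  1.43323252e+00 -1.07970048e-05
  1.18140938e+00 -1.78501069e-01]
spoon [0.507 0.007 0.005]
spoon2 [0.391 0.032 0.005]
mug [0.499 0.186 0.099]
```

Both views agree within 4 mm. The measured width is 196–199 mm and depth 139–140 mm, against 200 and 140 given, so I'll trust them. Cupboard yaw is -1.3°, the press point is (0.572, -0.210) and the hinge is (0.575, -0.070). I'll approach with closed fingers.

```bash
python3 -m pendant '0 0 0 0 0 0 9.4;0 0 0 0 0 0 9.4;0 2.8 -3.3 0.2 0 0 0;0 2.8 -3.3 0.2 0 0 0;0 2.8 -3.3 0.2 0 0 0;0 2.8 -3.3 0.2 0 0 0;0 2.8 -3.3 0.2 0 0 0;0 2.8 -3.3 0.2 0 0 0;0 2.8 -3.3 0.2 0 0 0;0 2.8 -3.3 0.2 0 0 0;0 2.8 -3.3 0.2 0 0 0;0 2.8 -3.3 0.2 0 0 0;0 2.8 -3.3 0.2 0 0 0;0 2.8 -3.3 0.2 0 0 0;0 0 0 0 0 0 0;0 0 0 0 0 0 0' 10
```

```text
time_s: 2.25
tcp_pos: [0.5324, -0.2081, 0.1984]
tool_rot: [[1.0, -0.023, -0.001], [-0.023, -1.0, -0.0], [-0.001, 0.0, -1.0]]
wrist_force: [-0.5, -0.2, -0.1]
grip_width: 0.004
grip_force: 0.0
```

```bash
python3 -m pendant '0 0.8 0 0 0 0 0;0 0.8 0 0 0 0 0;0 0.6 0 0 0 0 0;0 0.3 0 0 0 0 0;0 0.2 0 0 0 0 0;0 0.2 0 0 0 0 0;0 0 0 0 0 0 0'
```

```text
time_s: 3.12
tcp_pos: [0.5614, -0.2087, 0.1985]
tool_rot: [[1.0, -0.023, -0.001], [-0.023, -1.0, 0.0], [-0.001, -0.0, -1.0]]
wrist_force: [-1.1, 0.1, 0.5]
grip_width: 0.003
grip_force: 0.4
```

```bash
python3 -m pendant '0 0.2 0 0 0 0 0;0 0.1 0 0 0 0 0;0 0.1 0 0 0 0 0;0 0 0 0 0 0 0'
```

```text
time_s: 3.62
tcp_pos: [0.565, -0.2087, 0.1984]
tool_rot: [[1.0, -0.023, -0.002], [-0.023, -1.0, 0.0], [-0.002, -0.0, -1.0]]
wrist_force: [-3.6, -0.4, 1.4]
grip_width: 0.007
grip_force: 2.3
```

```bash
python3 -m pendant '0 0.1 0 0 0 0 0;0 0.1 0 0 0 0 0;0 0 0 0 0 0 0';python3 -m pendant '0 0.1 0 0 0 0 0;0 0.1 0 0 0 0 0;0 0 0 0 0 0 0'
```

```text
time_s: 4.0
tcp_pos: [0.5661, -0.2087, 0.1985]
tool_rot: [[1.0, -0.022, -0.004], [-0.022, -1.0, 0.001], [-0.004, -0.0, -1.0]]
wrist_force: [-8.4, -0.3, 4.0]
grip_width: 0.008
grip_force: 4.2
time_s: 4.38
tcp_pos: [0.5671, -0.2087, 0.1985]
tool_rot: [[1.0, -0.022, -0.006], [-0.022, -1.0, 0.001], [-0.006, -0.001, -1.0]]
wrist_force: [-10.1, -0.2, 5.9]
grip_width: -0.0
grip_force: 5.1
```

```bash
for i in 1; do python3 -m pendant '0 0.1 0 0 0 0 0;0 0.1 0 0 0 0 0;0 0 0 0 0 0 0'; done;python3 -m pendant '0 0.1 0 0 0 0 0;0 0.1 0 0 0 0 0;0 0 0 0 0 0 0'
```

```text
time_s: 4.75
tcp_pos: [0.5681, -0.2086, 0.1985]
tool_rot: [[1.0, -0.022, -0.008], [-0.022, -1.0, 0.001], [-0.008, -0.001, -1.0]]
wrist_force: [-12.2, -0.3, 6.0]
grip_width: 0.005
grip_force: 6.2
time_s: 5.12
tcp_pos: [0.5682, -0.2086, 0.1985]
tool_rot: [[1.0, -0.022, -0.013], [-0.022, -1.0, 0.001], [-0.013, -0.001, -1.0]]
wrist_force: [-16.6, -0.5, 8.9]
grip_width: 0.004
grip_force: 8.4
```

```bash
python3 -m pendant '0 0.1 0 0 0 0 0;0 0.1 0 0 0 0 0;0 0 0 0 0 0 0'; python3 -m pendant '0 -0.4 0 0 0 0 0;0 -0.4 0 0 0 0 0;0 -0.4 0 0 0 0 0;0 -0.4 0 0 0 0 0;0 -0.5 0 0 0 0 0;0 -0.8 0 0 0 0 0';python3 -m pendant '0 -1.2 0 0 0 0 0;0 -1.2 0 0 0 0 0;0 -1.5 0 0 0 0 0;0 -1.5 0 0 0 0 0;0 -2 0 0 0 0 0;0 -2 0 0 0 0 0;0 0 0 0 0 0 0;0 0 0 0 0 0 0'
python3 - <<'E'
from h import *
t=camera('top');cv2.imwrite('pics/t1.png',t['color'])
E
```

```text
time_s: 5.5
tcp_pos: [0.5681, -0.2086, 0.1985]
tool_rot: [[1.0, -0.021, -0.017], [-0.021, -1.0, 0.002], [-0.017, -0.002, -1.0]]
wrist_force: [-21.4, -1.4, 10.7]
grip_width: 0.002
grip_force: 10.7
time_s: 6.25
tcp_pos: [0.5463, -0.2077, 0.1984]
tool_rot: [[1.0, -0.024, -0.001], [-0.024, -1.0, 0.002], [-0.001, -0.002, -1.0]]
wrist_force: [-3.6, 2.2, 0.9]
grip_width: 0.006
grip_force: 2.2
time_s: 7.25
tcp_pos: [0.454, -0.2073, 0.1991]
tool_rot: [[1.0, -0.024, 0.003], [-0.024, -1.0, -0.002], [0.003, 0.002, -1.0]]
wrist_force: [0.3, 0.2, -0.6]
grip_width: 0.002
grip_force: 0.0
```

View pics/t1.png

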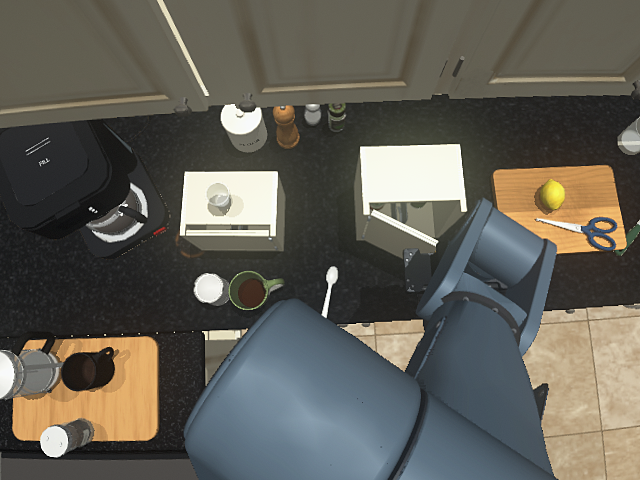

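The door has sprung ajar: its top edge runs from (371,212) to about (437,243), with the closed fingers in front of it at (418,265). I'll check the angle, then lift.

```bash
python3 -m pendant '0 0 0 -1 0 0 0;0 0 0 -2 0 0 0;0 0 0 -2 0 0 0;0 0 0 -2 0 0 0;0 0 0 -0.5 0 0 0;0 0 0 0 0 0 9.2;0 0 0 0 0 0 9.2;0 0 0 0 0 0 9.2;0 0 0 0 0 0 0'
python3 - <<'E'
from h import *
t=camera('top');a,b=[onz(t,*p,.24) for p in((372,215),(435,245))];v=b-a;print(a,b)
th=np.arctan2(-v[0],-v[1])-np.radians(1.3);print('theta',th)
y=-np.radians(1.3)-th;d=np.array([np.sin(y),-np.cos(y)]);n=np.array([np.cos(y),np.sin(y)])
p=np.array([.5748,-.0702])+.15*d+.034*n
s=arm.get_state();R=np.array(s['tool_rot']);D=np.r_[p,.20]-s['tcp_pos'];print(p,s['tcp_pos'],'tool cm',(R.T@D*100).round(2),'door n',n,'toolx',R[:,0])
E
```

```text
time_s: 8.43
tcp_pos: [0.4527, -0.2061, 0.2732]
tool_rot: [[0.876, -0.482, -0.001], [-0.482, -0.876, 0.0], [-0.001, -0.0, -1.0]]
wrist_force: [0.0, 1.2, -0.2]
grip_width: 0.005
grip_force: 0.0
[ 0.57437652 -0.07207995  0.24      ] [ 0.5097354  -0.18640609  0.24      ]
theta 0.491907853860896
[ 0.53056907 -0.21750792] [ 0.45269758 -0.20607088  0.27317594] tool cm [ 7.38 -2.74  7.31] door n [ 0.87049108 -0.4921842 ] toolx [ 8.76587318e-01 -4.81242214e-01 -7.77656845e-04]
```

```bash
python3 -m pendant '0 1.5 -0.5 0 0 0 0;0 2 -0.8 0 0 0 0;0 2 -0.8 0 0 0 0;0 1.9 -0.6 0 0 0 0;0 0 0 0 0 0 0;0 0 0 1 0 0 0;0 0 0 1.5 0 0 0;0 0 0 1 0 0 0;0 0 0 1 0 0 0;0 0 0 0 0 0 0'
python3 - <<'E'
from h import *
t=camera('top')['color'];s=camera('scene')['color']
r=lambda i:cv2.resize(i,(390,390),interpolation=cv2.INTER_CUBIC)
cv2.imwrite('pics/m2.png',np.hstack([r(t[130:280,345:495]),r(s[190:380,310:500])]))
E
```

```text
time_s: 9.72
tcp_pos: [0.5299, -0.2181, 0.2275]
tool_rot: [[0.875, -0.484, -0.002], [-0.484, -0.875, 0.001], [-0.002, -0.0, -1.0]]
wrist_force: [-0.1, -0.4, -0.9]
grip_width: 0.006
grip_force: 0.0
```

View pics/m2.png

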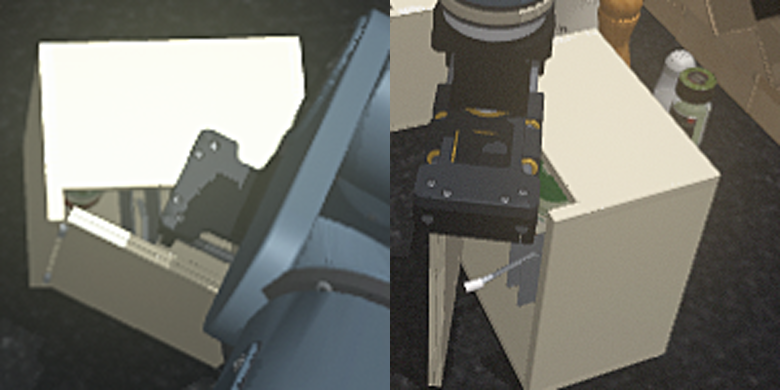

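The fingers are behind the door: the door's edge is on the near side at about (200,285) in the left half, the catch rod is out, and there is no contact force. Next I lower the tip and sweep along the arc.

```bash
python3 -m pendant '0 0 0 1 0 0 0;0 0 0 1 0 0 0;0 0 0 0.7 0 0 0;0 -0.4 0 0 0 0 0;0 -0.4 0 0 0 0 0;0 -0.4 0 0 0 0 0;0 -0.75 0 0 0 0 2.9;0 -0.75 0 0 0 0 2.9;0 -0.75 0 0 0 0 2.9;0 -0.75 0 0 0 0 2.9;0 0 0 0 0 0 0'
```

```text
time_s: 11.2
tcp_pos: [0.4946, -0.1958, 0.2019]
tool_rot: [[0.76, -0.649, 0.0], [-0.649, -0.76, -0.0], [0.0, -0.0, -1.0]]
wrist_force: [0.1, -0.5, -0.1]
grip_width: 0.004
grip_force: 0.0
```

```bash
python3 -m pendant '0 -0.75 0 0 0 0 2.9;0 -0.75 0 0 0 0 2.9;0 -0.75 0 0 0 0 2.9;0 -0.75 0 0 0 0 2.9;0 -0.75 0 0 0 0 2.9;0 -0.75 0 0 0 0 2.9;0 -0.75 0 0 0 0 2.9;0 -0.75 0 0 0 0 2.9;0 -0.75 0 0 0 0 2.9;0 -0.75 0 0 0 0 2.9;0 -0.75 0 0 0 0 2.9;0 -0.75 0 0 0 0 2.9;0 -0.75 0 0 0 0 2.9;0 -0.75 0 0 0 0 2.9;0 -0.5 0 0 0 0 1.9;0 -0.4 0 0 0 0 1.5;0 -0.3 0 0 0 0 1.1;0 -0.2 0 0 0 0 0;0 -0.1 0 0 0 0 0;0 0 0 0 0 0 0'
python3 - <<'E'
from h import *
t=camera('top')['color'];s=camera('scene')['color']
r=lambda i:cv2.resize(i,(390,390),interpolation=cv2.INTER_CUBIC)
cv2.imwrite('pics/m3.png',np.hstack([r(t[130:330,300:500]),r(s[190:390,250:450])]))
E
```

```text
time_s: 13.7
tcp_pos: [0.441, -0.0927, 0.2016]
tool_rot: [[0.076, -0.997, 0.0], [-0.997, -0.076, 0.0], [-0.0, -0.0, -1.0]]
wrist_force: [-0.4, 0.2, -0.8]
grip_width: 0.01
grip_force: 0.0
```

View pics/m3.png

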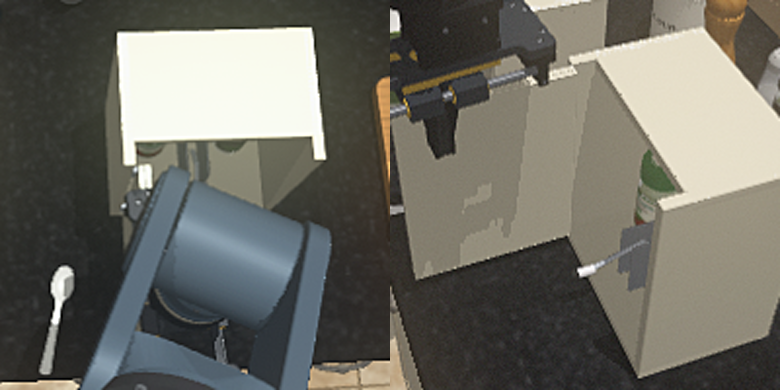

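The door is nearly square: its inner face is plainly visible, its bottom edge runs (415,280)–(568,238) in the right half, and the fingers sit behind it. The spoon is undisturbed. I'll back off, lift and verify.

```bash
python3 -m pendant '0 0.5 0 0 0 0 0;0 1.5 0 0 0 0 0;0 2 0 0 0 0 0;0 0 0 -2 0 0 0;0 0 0 -3 0 0 0;0 0 0 -3 0 0 0;0 2 0 -2 0 0 0;0 4 0 0 0 0 0;0 4 0 0 0 0 0;0 4 0 0 0 0 0;0 4 0 0 0 0 0;0 4 0 0 0 0 0;0 2 0 0 0 0 0;0 0 0 0 0 0 0;0 0 0 0 0 0 0'
python3 - <<'E'
from h import *
t=camera('top')['color'];s=camera('scene')['color']
r=lambda i:cv2.resize(i,(400,300),interpolation=cv2.INTER_AREA)
cv2.imwrite('pics/m4.png',np.vstack([cv2.resize(t[130:330,180:500],(640,400)),np.hstack([cv2.resize(s,(267,200)),cv2.resize(s[190:390,250:623],(373,200))])]))
E
```

```text
time_s: 15.68
tcp_pos: [0.4618, -0.3707, 0.3014]
tool_rot: [[0.077, -0.997, -0.001], [-0.997, -0.077, 0.002], [-0.002, 0.001, -1.0]]
wrist_force: [0.8, 0.4, -0.2]
grip_width: 0.006
grip_force: 0.0
```

View pics/m4.png

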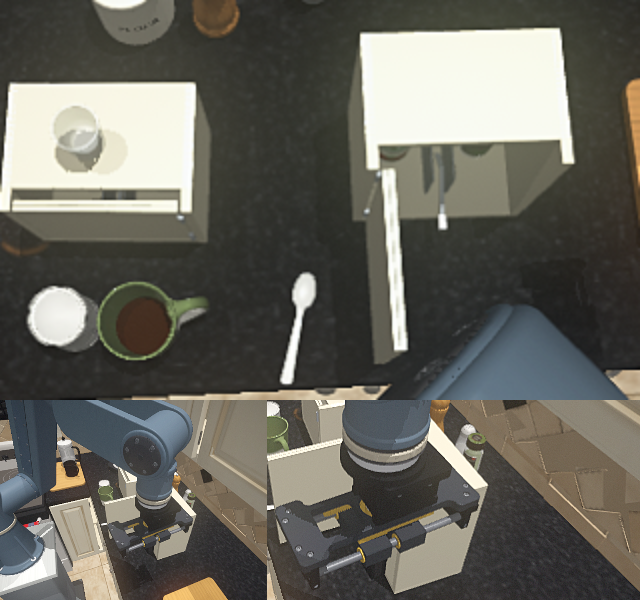

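The door stands nearly square, its top edge running from (387,170) to (400,350). The catch rod is out, the lower cupboard is shut, the loose things are in place, and the arm is clear.

```bash
python3 -c "
from workcell import arm
print(arm.finish_job())"
```

```text
the job is handed in; nothing more can be done
None
```

I opened the tall cupboard's door to nearly square and handed the job in; the last picture showed the lower cupboard shut, the loose things in place and the arm clear (no verdict was returned).

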